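Shut the case that holds the pliers

ROBOT

A 6-joint arm with a two-finger parallel gripper is mounted at the origin on a cart in front of the work surface, level with it; the furniture and walls round the work are solid. World frame = base frame: x ahead of the robot, y to its left, z up, the work surface at z = 0. Lengths are in m, angles in rad, forces in N, time in s.
With the tool pointing down it reaches from about 0.3 to 0.95 m from the base axis. Payload 3.1 kg.
Tool frame: the origin (TCP) lies between the finger pads; the fingertips stand 8 mm ahead of it and the grasp point (between the pads) lies 11 mm behind it; y points along the fingers, x is the direction in which the jaws open and shut, and the axes are right-handed (so a half turn about y gives the same grasp; the last joint's range is limited). The gripper opens to 85 mm and grips with 20 to 120 N. Pads are 22 mm wide; open, the fingers measure 114 mm over their backs; the gripper's body (76 mm by 85 mm) begins 54 mm behind the grasp point. The pads swing forward as they close: fully open they stand 13 mm farther back than shut.
Start: joints at [-1.372, 0.308, 1.634, -0, 1.2, -0.07], TCP at [0.166, -0.603, 0.239] pointing down, gripper open.
Joint ranges: [-3.06, 3.06], [-0.79, 1.96], [0.05, 2.63], [-1.19, 4.34], [0.05, 2.64], [-2.94, 2.94]. Speed limits (rad/s): [2.79, 2.79, 3.14, 3.14, 3.14, 3.14].

INTERFACE

Orientations are given as [roll, pitch, yaw] about the fixed x, y, z axes, in that order (R = Rz(yaw) Ry(pitch) Rx(roll)).
In Python, from rig import * gives the robot as it stands.
- The arm moves only by the tool drive_tool, never from a script. Its argument "moves" is a list of rows, each a list of 5 numbers: the finger opening in mm, from 0 to 85.4, then the shift along the tool's x, y, z as a fraction of full scale, then the turn about the tool's y as a fraction of full scale. A call has 1 to 10 rows; each row is the pose to reach, as a shift and turn from the pose commanded when the call began, along the tool's axes at that moment, turning the shorter way round; what a row does not reach only later rows make up. Full scale, the value 1, is 10 cm for a shift and pi rad for a turn. A row lasts 1/12 s, in which the tool goes at most 41.7 mm and 7.16 degrees, less where a joint would pass 70% of its speed; a pose out of reach is approached as far as the arm can. A call with a number of a shift or a turn outside -1 to 1 is refused whole. A call with a gripper value outside its range is refused whole. The fingers move at their own pace and stop on an object; "squeeze" is the grip in N (left out, the last holds). Time passes only in rows, so rows that repeat a pose let the fingers close. It gives the time, the measured TCP pose, the force and the opening at its end, in the units of the state.
- get_state(): the state, without advancing time (a new reading comes with each control period).
- capture(name): name is "side" or "top"; returns a dict with "frame" (400x640x3 uint8, red, green, blue), "intrinsics" (3x3 intrinsics, pixels), "R" (3x3) and "t" (3): a world point X has camera coordinates R X + t. Camera axes: x right, y down, z forward; pixel columns grow to the right and rows downward; lengths in m; the calibration is good to about 2 mm. A picture is of the moment at which its call begins. There is no depth.
- hand_in(): hands the job in, once; it reports no verdict.
Trained networks look in a picture, given as the dict that the camera call returned (one of the last four; its "shot" number tells which), for a name from the list of things; names that differ only in an ending like _2 or _b are one class to them, and where a whole thing is asked for, a point or a joint stands for the part that bears it (a point fixed in the world has none). Each returns a list of dicts, best first, with "score" (0 to 1); they miss things now and then, are a little off and sometimes report something else, mostly with a low value. They report only what shows in the picture. A call takes as long as a camera call.
- look_for(picture, query): "bbox" ([left, top, width, height] in pixels, round what is visible of it).
- silhouettes(picture, query): "pixels" (400x640 bool, what is visible of it) and "bbox" ([left, top, width, height] in pixels, round what is visible of it).
- landmark_of(picture, query): "point" ([column, row] in pixels: a listed point, or the origin of a listed thing).
The state is a dict: "clock": time; "q": joint angles; "dq": joint speeds; "tau": joint torques, N m; "position": TCP position; "tcp_rot": TCP orientation; "contact_force": force on the tool from outside, world axes, zero at the start; "ft_torque": the same for the moment, N m; "finger_gap": finger opening in m.
Only numpy, scipy, OpenCV 4.12 (cv2) and the standard library are available. Lean on these libraries where they do the work, as an engineer would, in place of code of your own. Each camera call takes 0.05 s, during which the arm holds its last target. There are 200 camera calls.

TASK

Two small grey clamshell cases stand open on the bench, one with pliers in it and one with hex nuts. Shut the case with the pliers: swing its lid over and push it fully home so that the two halves meet edge to edge all round. Leave the case with the nuts open, and take the hand away.

Things in the scene. Friction and masses are not known exactly. Their poses are not given: they have to be found in the camera images.
- pliers_case: Lower half of a grey plastic clamshell case, red-handled pliers (131 mm) fixed in it below the rim. 95 mm deep (x), 150 long (y), 26 high, walls 5; 46 high when shut. Does not slide. Origin: centre of its underside on the bench, z up. Hinge line along its y at the rear rim, x = +47.5, z = 26 mm; front with two black catches at x = -47.5 mm, roughly toward the robot or to a side.
- pliers_case_lid (a joint): Lid angle of the pliers case, rad: 0 shut, rims meeting (hard stop); 1.57 upright, flat outer face looking along the +x of the case; more = leaning back, to 1.95. Lid 150 mm long, 20 thick, free edge 95 mm from the hinge line, outer face 20 mm outside it. Stiff hinge: stays where left; 1 to 3 N near the free edge moves it. Catches do not latch.
- nuts_case: Lower half of a grey plastic clamshell case, three steel hex nuts (30 mm) fixed in it below the rim. 95 mm deep (x), 150 long (y), 26 high, walls 5; 46 high when shut. Does not slide. Origin: centre of its underside on the bench, z up. Hinge line along its y at the rear rim, x = +47.5, z = 26 mm; front with two black catches at x = -47.5 mm, roughly toward the robot or to a side.
- nuts_case_lid (a joint): Lid angle of the nuts case, rad: 0 shut, rims meeting (hard stop); 1.57 upright, flat outer face looking along the +x of the case; more = leaning back, to 1.95. Lid 150 mm long, 20 thick, free edge 95 mm from the hinge line, outer face 20 mm outside it. Stiff hinge: stays where left; 1 to 3 N near the free edge moves it. Catches do not latch.

How it is judged:
By the outcome, as a careful person would: the job done as asked, in the order asked, and still so for the second after the job is handed in, with the robot touching nothing.
It also fails if it takes over 35 s, if anything falls off the work surface, if the arm or the gripper's body presses on something with over 40 N, if the wrist force passes 120 N, or if a joint passes its speed limit or range.

## Working session

There is one attempt and no reset: what is moved stays moved. The work goes in short steps, Python scripts to look and compute and a tool call to move; the robot and the scene stay as the last step left them, time stands still between calls to the robot, and variables do not carry over. Pictures are saved under pics/ and viewed, about 8 in all and at most 12, crops included, and the job is handed in when it is done.

Besides the shell and the picture viewer there is one more tool, called after "Call:" as name(argument=value, ...) on one line, values as JSON. drive_tool: Moves the arm, as the interface text tells. Its arguments: {"type":"object","properties":{"moves":{"type":"array"},"squeeze":{"type":"number"}},"required":["moves"]}

```bash
mkdir -p pics; python3 - <<'E'
from rig import *
import cv2,numpy as np
s=get_state();print(s)
for n in("top","side"):
    p=capture(n);cv2.imwrite(f"pics/{n}0.png",p["frame"][:,:,::-1])
    print(n,p["intrinsics"].tolist(),p["R"].tolist(),p["t"].tolist())
    for q in("pliers_case","nuts_case"):
        print(q,[(r["score"],r["bbox"]) for r in look_for(p,q)][:3],[(r["score"],r["point"]) for r in landmark_of(p,q)][:3])
E
```

```text
{'clock': 0.0, 'q': array([-1.37169820e+00,  3.09010465e-01,  1.63521122e+00, -1.88730452e-05,
        1.19967959e+00, -6.97046564e-02]), 'dq': array([ 3.63463755e-05,  4.15408956e-05, -1.78095531e-04, -1.28478388e-03,
        2.96795042e-04,  1.04407114e-03]), 'tau': array([-1.62955024e-03, -4.15255380e+01, -2.76666194e+01, -7.80816094e-05,
        1.01678309e-02, -1.41708631e-05]), 'position': array([ 0.16579084, -0.60176921,  0.2380319 ]), 'tcp_rot': array([-1.57065307,  0.00230424, -1.30198651]), 'contact_force': array([-0.04352617,  0.54079956,  0.84877047]), 'ft_torque': array([ 0.05273447,  0.06389225, -0.03080872]), 'finger_gap': 0.08532628724488621}
top [[500.16822583559014, 0.0, 318.70767848492875], [0.0, 500.16822583559014, 199.44792835755206], [0.0, 0.0, 1.0]] [[0.018176246111050884, -0.9997153547973148, 0.01545423759974138], [-0.9887874518005284, -0.020264641533295626, -0.14794836756566374], [0.14821942935772023, -0.012591810275166454, -0.9888743333077594]] [-0.01280073983606262, 0.5173055943133035, 1.2644646789874705]
pliers_case [(0.76, [402.3, 182.9, 69.1, 60.5]), (0.33, [170.8, 174.1, 67.5, 76.3])] [(0.87, [432.5, 216.2])]
nuts_case [(0.81, [170.8, 170.3, 68.5, 82.7])] [(0.91, [205.0, 218.1])]
side [[512.7905675212078, 0.0, 316.69144448645113], [0.0, 512.7905675212078, 204.8848746120827], [0.0, 0.0, 1.0]] [[-0.9894099705299303, -0.14461215248143594, 0.012459356750995737], [-0.07099330302473857, 0.4072735460383023, -0.9105428104284963], [0.12660118933722658, -0.9017846661216152, -0.41322700154555114]] [0.507766264733642, 0.08314496642346282, 1.4965532342028323]
pliers_case [(0.75, [315.1, 143.4, 40.8, 50.6])] [(0.91, [338.9, 184.0])]
nuts_case [(0.73, [278.9, 214.5, 74.5, 75.5])] [(0.79, [319.5, 278.2])]
```

```bash
python3 - <<'E'
import cv2,numpy as np
a=cv2.imread("pics/top0.png");b=cv2.imread("pics/side0.png")
A=cv2.resize(a[120:290,140:500],None,fx=2.2,fy=2.2,interpolation=cv2.INTER_CUBIC)
B=cv2.resize(b[100:320,220:440],None,fx=2.6,fy=2.6,interpolation=cv2.INTER_CUBIC)
cv2.imwrite("pics/a.png",A);cv2.imwrite("pics/b.png",B)
E
```

```text
(no output)
```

View pics/a.png

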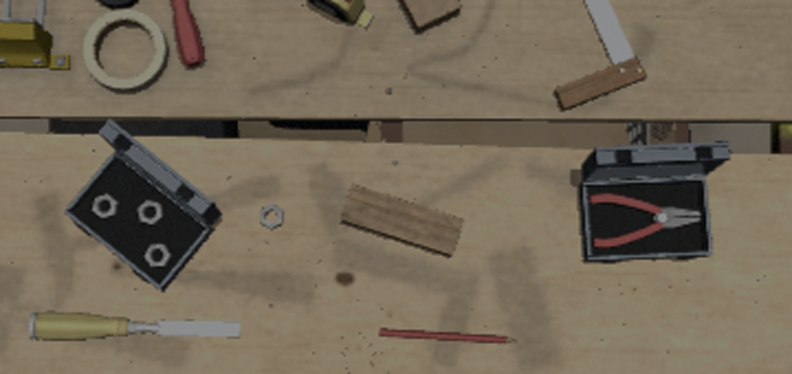

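View pics/b.png

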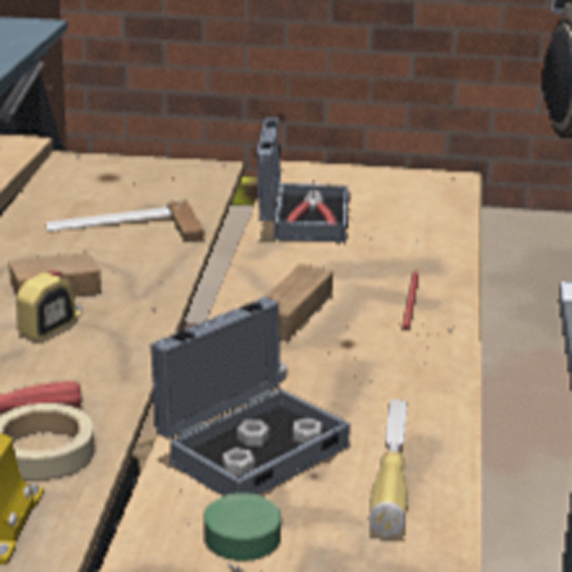

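View pics/top0.png

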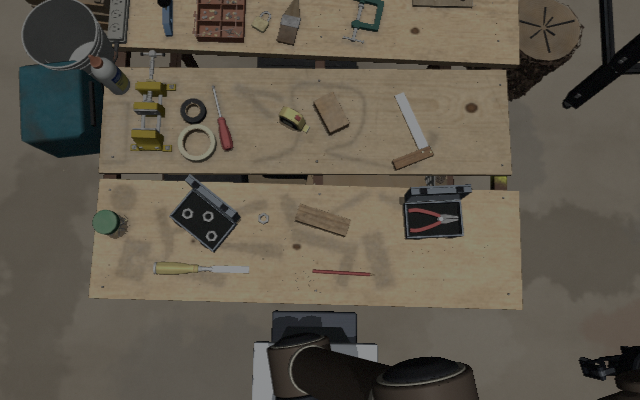

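```bash
cat > h.py <<'E'
import numpy as np,cv2
from scipy.optimize import least_squares
def proj(p,X): 
    c=p["R"]@np.asarray(X).T+np.array(p["t"])[:,None]; u=p["intrinsics"]@c; return (u[:2]/u[2]).T
def w(P,X):
    X=np.atleast_2d(X);c,s=np.cos(P[2]),np.sin(P[2])
    return np.c_[P[0]+c*X[:,0]-s*X[:,1],P[1]+s*X[:,0]+c*X[:,1],X[:,2]]
def rim(z=.026): return np.array([[-.0475,.075,z],[-.0475,-.075,z],[.0475,-.075,z],[.0475,.075,z]])
def lid(th):
    d=np.array([-np.cos(th),np.sin(th)]);n=np.array([np.sin(th),np.cos(th)]);o=[]
    for s,h in((0,0),(.095,0),(.095,.02),(0,.02)):
        q=np.array([.0475,.026])+s*d+h*n
        o+=[[q[0],y,q[1]] for y in(.075,-.075)]
    return np.array(o)
def draw(p,P,th,box,f,name):
    im=cv2.resize(p["frame"][:,:,::-1][box[1]:box[3],box[0]:box[2]],None,fx=f,fy=f,interpolation=cv2.INTER_CUBIC)
    g=lambda X:np.round((proj(p,w(P,X))-box[:2]+.5)*f).astype(int)
    r=g(rim());cv2.polylines(im,[r],1,(0,255,0),1);cv2.polylines(im,[g(rim(0))],1,(0,160,0),1)
    L=g(lid(th))
    for i,j in((0,1),(2,3),(4,5),(6,7),(0,2),(2,4),(4,6),(6,0),(1,3),(3,5),(5,7),(7,1)): cv2.line(im,tuple(map(int,L[i])),tuple(map(int,L[j])),(0,0,255),1)
    cv2.imwrite(name,im);return im
E
python3 - <<'E'
from rig import *
from h import *
t=capture("top");s=capture("side")
obs=np.array([[585,262],[710,255],[705,178],[583,182]])/2.2+[140,120]
f=least_squares(lambda P:(proj(t,w(P,rim()))-obs).ravel(),[.5,-.3,0]);P=f.x;print(P,f.fun)
# joint with side origin landmark
print(proj(s,w(P,[[0,0,0]])),proj(t,w(P,[[0,0,0]])))
m=[]
for th in(1.57,1.8):
    m.append(np.hstack([draw(t,P,th,(390,165,490,255),4,"pics/x.png"),draw(s,P,th,(290,135,390,225),4,"pics/y.png")]))
cv2.imwrite("pics/c.png",np.vstack(m)[:, :800]); print(np.vstack(m).shape)
E
```

```text
[ 0.47216618 -0.30527638  0.0544077 ] [ 0.30681075 -0.42893684  0.63373848  0.7351443   0.07156997 -0.2088664
 -1.01888024 -0.11513989]
[[340.41764423 183.96962104]] [[431.19135798 220.60882871]]
(720, 800, 3)
```

View pics/c.png

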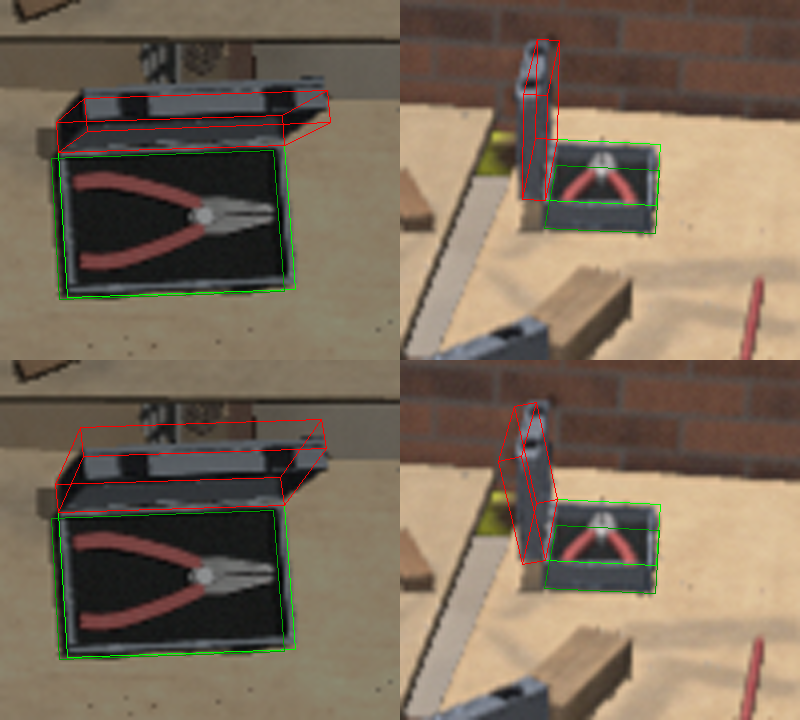

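Top picture: pliers case at right (432,216), lid standing at roughly 1.6 rad away from the robot. The model with origin (0.475, -0.305), yaw about 0.05, fits to a few mm. The plan is to come in behind the lid with closed fingers.

Call:
drive_tool(moves=[[0, -0.35, 0, 0.97, 0], [0, -0.35, 0, 0.97, 0], [0, -0.35, 0, 0.97, 0]])

```text
clock: 0.85
position: [0.2527, -0.5408, 0.2392]
tcp_rot: [-1.569, 0.001, -1.302]
contact_force: [-0.2, -0.1, 0.6]
finger_gap: 0.0514
```

Call:
drive_tool(moves=[[0, -0.35, 0, 0.97, 0], [0, -0.35, 0, 0.97, 0], [0, -0.35, 0, 0.97, 0]])

```text
clock: 1.1
position: [0.3375, -0.4808, 0.2394]
tcp_rot: [-1.569, 0.001, -1.3]
contact_force: [0.9, 0.1, -0.3]
finger_gap: 0.0123
```

Call:
drive_tool(moves=[[0, -0.35, 0, 0.97, 0], [0, -0.35, 0, 0.97, 0], [0, -0.35, 0, 0.97, 0]])

```text
clock: 1.35
position: [0.4219, -0.4213, 0.2396]
tcp_rot: [-1.568, 0.0, -1.3]
contact_force: [0.1, 0.1, 0.0]
finger_gap: -0.0
```

Call:
drive_tool(moves=[[0, -0.35, 0, 0.97, 0], [0, -0.35, 0, 0.97, 0], [0, -0.35, 0, 0.97, 0]])

```text
clock: 1.6
position: [0.5063, -0.3617, 0.2396]
tcp_rot: [-1.568, 0.0, -1.3]
contact_force: [0.6, -0.9, 0.3]
finger_gap: 0.0001
```

Call:
drive_tool(moves=[[0, -0.35, 0, 0.97, 0], [0, -0.35, 0, 0.97, 0], [0, -0.35, 0, 0.97, 0], [0, -0.35, 0, 0.97, 0.068], [0, -0.35, 0, 0.97, 0.068], [0, -0.35, 0, 0.97, 0.068]])

```text
clock: 2.1
position: [0.5876, -0.3043, 0.2391]
tcp_rot: [-1.571, 0.0, -1.516]
contact_force: [0.1, -0.1, 0.6]
finger_gap: -0.0
```

Call:
drive_tool(moves=[[0, 0, 0.35, 0, 0], [0, 0, 0.7, 0, 0], [0, 0, 0.7, 0, 0], [0, 0, 0.7, 0, 0]])

```text
clock: 2.43
position: [0.5848, -0.3041, 0.1666]
tcp_rot: [-1.576, 0.004, -1.515]
contact_force: [0.7, 0.1, 0.8]
finger_gap: 0.0
```

```bash
python3 - <<'E'
from rig import *
from h import *
t=capture("top");s=capture("side");P=[.475,-.305,.05]
cv2.imwrite("pics/d.png",np.hstack([draw(t,P,1.6,(390,145,490,255),4,"pics/x.png"),draw(s,P,1.6,(280,95,380,205),4,"pics/y.png")]))
print(get_state()["position"])
E
```

```text
[ 0.58793094 -0.30591048  0.17109784]
```

View pics/d.png

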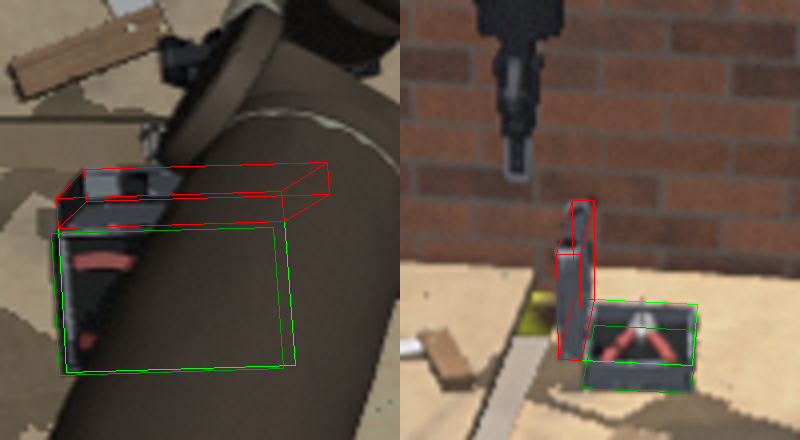

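The gripper is above and behind the lid (tip at col 517, lid back face at col ~560), with about 2 cm of clearance. I'll descend, then push towards the robot.

Call:
drive_tool(moves=[[0, 0, 0.3, 0, 0], [0, 0, 0.6, 0, 0], [0, 0, 0.72, 0, 0], [0, 0, 0.72, 0, 0]])

```text
clock: 2.87
position: [0.5855, -0.3043, 0.0954]
tcp_rot: [-1.575, 0.003, -1.515]
contact_force: [-1.1, 0.8, 0.2]
finger_gap: 0.0003
```

Call:
drive_tool(moves=[[0, 0, 0, -0.1, 0], [0, 0, 0, -0.2, 0], [0, 0, 0, -0.25, 0], [0, 0, 0, -0.3, 0], [0, 0, 0, -0.35, 0], [0, 0, 0, -0.4, 0]])

```text
clock: 3.37
position: [0.5483, -0.3082, 0.0992]
tcp_rot: [-1.566, -0.002, -1.516]
contact_force: [1.9, 0.1, 1.4]
finger_gap: 0.0001
```

Call:
drive_tool(moves=[[0, 0, -0.05, -0.1, 0], [0, 0, -0.09, -0.2, 0], [0, 0, -0.08, -0.31, 0], [0, 0, -0.05, -0.42, 0], [0, 0, -0.01, -0.53, 0], [0, 0, 0.05, -0.64, 0], [0, 0, 0.13, -0.73, 0], [0, 0, 0.22, -0.81, 0], [0, 0, 0.29, -0.85, 0], [0, 0, 0.29, -0.85, 0]])

```text
clock: 4.2
position: [0.459, -0.3106, 0.0655]
tcp_rot: [-1.576, 0.004, -1.516]
contact_force: [-0.1, -0.0, 0.1]
finger_gap: -0.0
```

Call:
drive_tool(moves=[[0, 0, 0.05, -0.02, 0], [0, 0, 0.1, -0.04, 0], [0, 0, 0.13, -0.05, 0], [0, 0, 0.13, -0.05, 0]])

```text
clock: 4.53
position: [0.4568, -0.3118, 0.0544]
tcp_rot: [-1.572, 0.001, -1.515]
contact_force: [0.2, -0.0, -0.6]
finger_gap: -0.0002
```

```bash
python3 - <<'E'
from rig import *
from h import *
t=capture("top");s=capture("side");P=[.475,-.305,.05]
cv2.imwrite("pics/e.png",np.hstack([draw(t,P,0,(390,145,490,255),4,"pics/x.png"),draw(s,P,0,(280,105,380,215),4,"pics/y.png")]))
q=get_state();print(q["position"],q["contact_force"])
E
```

```text
[ 0.45731988 -0.31209682  0.05502208] [ 0.28678281 -0.01709591 -0.05297666]
```

View pics/e.png

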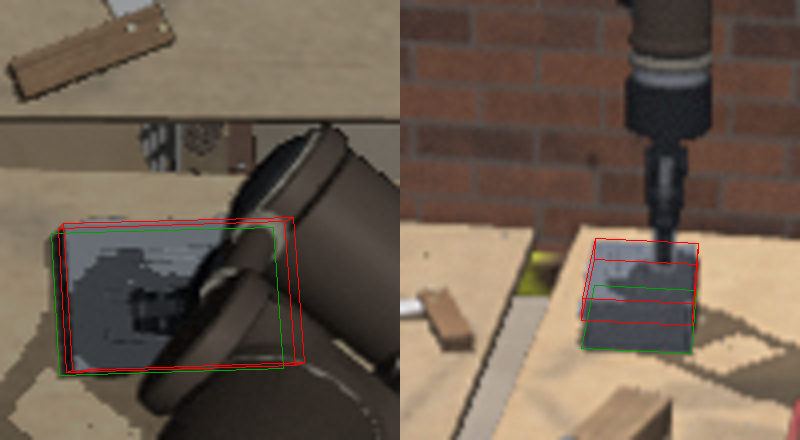

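The lid lies over the base and is nearly shut. Next I press down gently until the force rises.

Call:
drive_tool(moves=[[0, 0, 0.01, 0, 0], [0, 0, 0.02, 0, 0], [0, 0, 0.03, 0, 0], [0, 0, 0.03, 0, 0]])

```text
clock: 4.97
position: [0.4578, -0.3124, 0.054]
tcp_rot: [-1.571, -0.0, -1.515]
contact_force: [-1.7, 2.4, 9.6]
finger_gap: 0.0001
```

Contact is at tip z = 0.046, which is the shut height, with 9.6 N. I'll press a little more to be sure.

Call:
drive_tool(moves=[[0, 0, 0.02, 0, 0], [0, 0, 0.03, 0, 0], [0, 0, 0.03, 0, 0]])

```text
clock: 5.22
position: [0.4578, -0.3125, 0.0537]
tcp_rot: [-1.572, 0.001, -1.515]
contact_force: [-7.8, 5.7, 25.3]
finger_gap: -0.0002
```

Call:
drive_tool(moves=[[0, 0, -0.06, 0, 0], [0, 0, -0.3, 0, 0], [0, 0, -0.7, 0, 0], [0, 0, -1, 0, 0], [0, 0, -1, 0, 0]])

```text
clock: 5.63
position: [0.4618, -0.3156, 0.1567]
tcp_rot: [-1.56, -0.009, -1.515]
contact_force: [1.7, -0.6, -0.0]
finger_gap: -0.0
```

Call:
drive_tool(moves=[[0, 0.4, -0.7, -0.4, 0], [0, 0.8, -0.7, -0.8, 0], [0, 1, -0.7, -1, 0], [0, 1, -0.7, -1, 0], [0, 1, -0.7, -1, 0]])

```text
clock: 6.05
position: [0.3602, -0.4235, 0.2222]
tcp_rot: [-1.57, -0.008, -1.52]
contact_force: [1.0, 0.4, 0.3]
finger_gap: 0.0
```

Call:
drive_tool(moves=[[0, 0.4, 0, 0, 0], [0, 0.8, 0, 0, 0], [0, 1, 0, 0, 0], [0, 1, 0, 0, 0]])

```text
clock: 6.38
position: [0.3684, -0.5215, 0.2189]
tcp_rot: [-1.57, -0.003, -1.518]
contact_force: [-0.5, 0.3, -0.2]
finger_gap: -0.0003
```

```bash
python3 - <<'E'
from rig import *
from h import *
t=capture("top");s=capture("side")
f=lambda p,b:cv2.resize(p["frame"][b[1]:b[3],b[0]:b[2],::-1],None,fx=4,fy=4,interpolation=cv2.INTER_CUBIC)
cv2.imwrite("pics/f.png",np.hstack([f(t,(390,165,490,265)),f(s,(285,140,385,240))]))
q=get_state();print(q["position"],q["contact_force"],q["clock"])
E
```

```text
[ 0.36826726 -0.51715284  0.21817886] [-0.20014613  0.04943647  0.33341277] 6.4833
```

View pics/f.png

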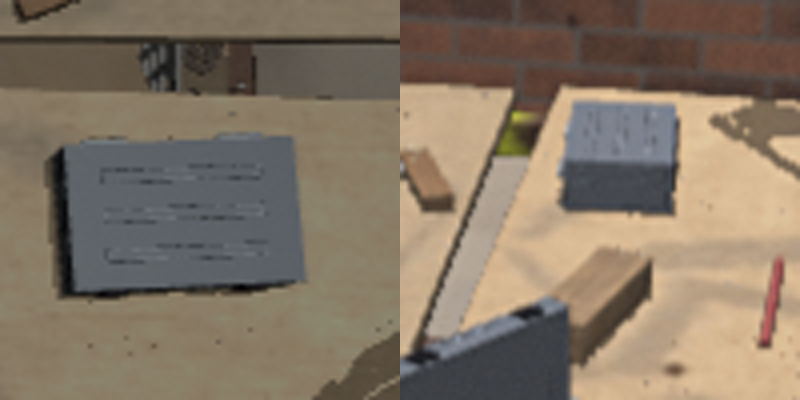

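The case is shut and looks flush all round, the nuts case lid is still up, and the hand is clear.

```bash
python3 -c "
from rig import *
hand_in()"
```

```text
the job is handed in; nothing more can be done
```

The pliers case is shut, the nuts case is still open, and the job is handed in. I went behind the upright lid with closed fingers, swung it over and pressed it down.

- **Lid fully home:** the fingertips stopped at about 46 mm, the height of the shut case. Raising the force from about 10 N to 25 N moved them only about 0.3 mm, so the lid is against its stop.
- **Pictures after backing off:** the case looks closed and flush in both views. The nuts case lid is still up in the side view; nothing touched it.
- **Hand and time:** the gripper is well clear, with no force on it. The clock stood at 6.5 s at the last check.
- **What disagreed:** my fit of the case position was about 2–3 mm off the pictures, which made no difference to closing it.

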